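Clamp a pump housing and hold a spring-tip probe on its test spot

ROBOT

A 6-joint arm with a two-finger parallel gripper is mounted at the origin on the work surface. World frame = base frame: x ahead of the robot, y to its left, z up, the work surface at z = 0. Lengths are in m, angles in degrees, forces in N, time in s.
With the tool pointing down it reaches from about 0.35 to 0.875 m from the base axis. Payload 4.2 kg.
Tool frame: the origin (TCP) lies at the very end of the fingers, on their centre line; the grasp point (between the pads) lies 19 mm behind it; z points along the fingers, y is the direction in which the jaws open and shut (so a half turn about z gives the same grasp; the last joint's range is limited). The gripper opens to 87 mm and grips with 3 to 60 N. Pads are 19 mm wide; open, the fingers measure 117 mm over their backs; the gripper's body (75 mm by 190 mm) begins 51 mm behind the grasp point.
Start: joints at [-62.017, 22.042, 0.453, 0, -68.411, -14.817], TCP at [0.142, -0.609, 0.187] pointing down, gripper open.
Joint ranges: [-179.83, 179.83], [-69.29, 118.12], [-61.27, 80.66], [-181.25, 117.63], [-171.15, -9.14], [-177.46, 177.46]. Speed limits (degrees/s): [159.86, 159.86, 180, 180, 180, 180].

INTERFACE

Orientations are given as a 3x3 rotation matrix whose columns are the frame's x, y, z axes.
In Python, from station import r, imaging gives the robot as it stands. The module is installed in compiled form; this text tells all that it offers.
- The arm moves only by the tool move_arm, never from a script. Its argument "motion" is one flat list of numbers, 7 for each row, row after row: the shift along the tool's x, y, z in units of 40 mm (1.0 is 40 mm), then the turn, a rotation vector about the tool's x, y, z in units of 5 degrees (1.0 is 5 degrees), then the gripper's target within -1 to 1 (shut at 1, half-way at 0, fully open at -1). In form: [dx, dy, dz, wx, wy, wz, gripper, dx, dy, dz, wx, wy, wz, gripper, ...]. A call has 1 to 20 rows; each row is the pose to reach, as a shift and turn from the pose measured when the call began, along the tool's axes at that moment; what a row does not reach only later rows make up. A row lasts 1/12 s, in which the tool goes at most 41.7 mm and 7.16 degrees, less where a joint would pass 70% of its speed; a pose out of reach is approached as far as the arm can. A call with a gripper value outside its range is refused whole. The fingers move at their own pace and stop on an object; the grip force is fixed at half the most. Time passes only in rows, so rows that repeat a pose let the fingers close. It gives the time, the measured TCP pose, the force and the opening at its end, in the units of the state.
- r.sense(): the state, without advancing time (a new reading comes with each control period).
- imaging.capture(name): name is "scene" or "top" or "wrist"; returns the picture (384x512x3 uint8, blue, green, red); there is no depth.
- imaging.camera_params(name): a dict with "intrinsics" (3x3 intrinsics, pixels), "world_from_camera" (4x4, takes a point from camera to world coordinates). Camera axes: x right, y down, z forward; pixel columns grow to the right and rows downward; lengths in m; the calibration is good to about 2 mm. A picture is of the moment at which its call begins: read the wrist's pose just before it. camera_params takes no time and is no camera call; for the wrist camera it gives the pose at the moment of the call.
- r.finish_job(): hands the job in, once; it reports no verdict.
The state is a dict: "time_s": time; "joints": joint angles; "joint_velocities": joint speeds; "effort": joint torques, N m; "tcp_pos": TCP position; "ee_rot": TCP orientation; "wrist_force": force on the tool from outside, world axes, zero at the start; "moment": the same for the moment, N m; "gripper_width": opening from 0.0 (shut) to 1.0 (fully open).
Only numpy, scipy, OpenCV 4.12 (cv2) and the standard library are available. Lean on these libraries where they do the work, as an engineer would, in place of code of your own. Each camera call takes 0.05 s, during which the arm holds its last target.

TASK

First swing the red clamp lever of the fixture all the way round to its stop so that the pump housing is locked. Then lift the yellow spring-tip probe out of its grey stand and hold it on the red spot of the housing's sloping cover, square to the cover and pressing lightly so that the brass tip is pushed about halfway in. Finish while holding it there: keep the probe in the gripper and on the spot, don't push the tip fully home, and leave the blue bin, the gear and the hex key alone.

Things in the scene. Friction and masses are not known exactly. Their poses are not given: they have to be found in the camera images.
- fixture: Fixed aluminium clamping fixture: base plate 150 (x) x 170 (y, from -105 to +65) x 15 mm thick, origin on the table under the plate; a steel jaw (top at z 50) stands on the +y side, faced with a black rubber pad that springs back up to 3 mm, its inner face at y = +36; the red cam lever pivots about a vertical axis on the -y side at x 0, y -65.
- clamp (a joint): Angle (rad) of the red clamp lever about its vertical axis, 0 to 1.25 (stop). It grows clockwise seen from above. At 0 the arm points along the fixture's -y; at the stop it points mostly to -x. It starts at 0 to 0.3 (loose); at 1.1 or more its steel cam presses the housing against the pad with 4 to 8 N (locked). Stiff hinge (about 0.15 N m loose, up to 0.4 N m as it locks: 2 to 6 N at the knob), stays where it is left.
- clamp_knob (a point): Centre of the top of the lever's upright red knob: diameter 22 mm, 40 mm tall above the arm (world z 60 to 100 mm), 75 mm from the lever's axis. The arm below it is 16 mm wide, z 51 to 59.
- clamp_hinge (a point): Point on the lever's vertical axis, at the height of the arm (z 55 mm).
- housing: Loose black pump housing, 0.8 kg about, 90 (x) x 70 (y) x 45 mm block with a grey sloping cover on top (cover face 76 x 60 mm, low edge towards -x at z 59, high edge towards +x at z 85). Origin: centre of its underside, which stands on the fixture plate (world z 15 mm). Its axes are about parallel to the fixture's. Locking shifts it 1 to 3 mm, towards +y.
- spot (a point): Centre of the red spot (diameter 14 mm, in a white ring of diameter 23 mm) on the sloping cover of the housing, 72 mm above the housing's underside. Its z axis is the outward normal of the cover: 0.35 rad (20 degrees) from vertical, leaning towards the housing's -x.
- stand: Fixed grey probe stand, block 80 x 80 x 55 mm tall with a round vertical through hole of diameter 24 mm in the middle. Origin: centre of its underside. It stands to the left or to the right of the robot, the bin on the other side.
- probe: Loose hand probe, 0.16 kg, upright in the stand at the start. Origin: on its axis at the lower face of its steel nose; z points up along it, away from the tip. Nose diameter 20 mm, z 0 to 40; black collar diameter 36 mm, z 40 to 48 (rests on the stand's top, so the origin starts 15 mm above the table); yellow square grip 24 x 24 mm, sides along its x and y, z 48 to 122; cap to z 126.
- probe_tip (a point): Lowest point of the brass spring tip (8 mm diameter, round end) on the probe's axis, 13 mm below the nose face when free (z -13 mm in the probe's frame).
- plunger (a joint): How far (m) the brass tip is pushed into the probe: 0 free, 0.010 fully home. Spring: 1.75 N to start moving, plus 350 N/m, so about 3.5 N at halfway (0.005).
- bin: Loose blue open parts bin 120 x 90 x 60 mm tall, on the side of the robot where the stand is not; leave alone. Origin: centre of its underside.
- gear: Loose steel gear with a shaft stub, diameter 46 mm, 42 mm tall; leave alone. Origin: centre of its underside.
- hexkey: Loose steel L-shaped hex key, 100 x 34 mm, 7 mm thick, lying flat; leave alone. Origin: under the middle of its long leg.
There are look-alikes about, which are no part of the job. There is more than one size of the probe; the job needs the largest. Leave any orange look-alike of the housing alone.

How it is judged (in metres and radians):
On the way, in this order (a step that is already met when the one before it is completed fails the run):
1. the clamp lever is at its stop, the cam pressing the housing, while the probe still stands in its stand (value of joint clamp above 1.1 rad and contact force between clamp and housing above 0.5 N and horizontal distance between probe and stand below 0.02 m), for 0.2 s.
2. the probe is lifted clear out of its stand in the gripper (contact force between the fingers and probe above 0.5 N and contact force between probe and stand below 0.1 N and height (world z) of probe_tip above 0.06 m), for 0.2 s.
At the end, for the whole second after the job is handed in: Lever at 1.1 rad or more, cam pressing the housing, which is flat and within 12 mm of the fixture's centre; probe held still by the gripper alone, tip within 7 mm of the spot's centre, axis within 0.13 rad of the cover's normal, tip pushed in 2 to 8 mm at 1 to 8 N; gripper off the housing (value of joint clamp above 1.1 rad and contact force between clamp and housing above 0.5 N and distance between probe_tip and spot below 0.007 m and angle between the z axis of probe and the z axis of spot, either way round below 0.13 rad and height (world z) of probe above 0.08 m and value of joint plunger between 0.002 and 0.008 m and contact force between probe and housing between 1 and 8 N and contact force between the fingers and probe above 0.5 N and contact force between probe and fixture below 0.1 N and contact force between probe and stand below 0.1 N and contact force between each of the arm, the fingers and housing below 0.1 N and linear speed of probe below 0.02 m/s and angle between housing's own z axis and vertical below 0.03 rad and horizontal distance between housing and fixture below 0.012 m); the arm keeps its last pose, push and grip.
It fails at once if the blue bin is moved more than 15 mm (distance of bin from where it was at the start of the episode above 0.015 m).
It fails at once if the gear is moved more than 15 mm (distance of gear from where it was at the start of the episode above 0.015 m).
It fails at once if the hex key is moved more than 15 mm (distance of hexkey from where it was at the start of the episode above 0.015 m).
It fails at once if the tip is pushed fully home on the housing (value of joint plunger above 0.0097 m and contact force between probe and housing above 0.5 N).
It fails at once if the probe is pressed on the housing with more than 20 N (contact force between probe and housing above 20 N).
It also fails if it takes over 64 s, if anything falls off the work surface, if the arm or the gripper's body presses on something with over 40 N, if the wrist force passes 120 N, or if a joint passes its speed limit or range.

## Working session

There is one attempt and no reset: what is moved stays moved. The work goes in short steps, Python scripts to look and compute and a tool call to move; the robot and the scene stay as the last step left them, time stands still between calls to the robot, and variables do not carry over. Pictures are saved under pics/ and viewed, and the job is handed in when it is done.

Besides the shell and the picture viewer there is one more tool, called after "Request:" as name(argument=value, ...) on one line, values as JSON. move_arm: Moves the arm, as the interface text tells. Its arguments: {"type":"object","properties":{"motion":{"type":"array","items":{"type":"number"}}},"required":["motion"]}

```bash
mkdir -p pics; python3 - <<'E'
from station import r, imaging
import cv2
for n in ["scene","top","wrist"]:
    im=imaging.capture(n); cv2.imwrite(f"pics/{n}0.png",im)
    p=imaging.camera_params(n); print(n,p["intrinsics"].round(1).tolist(),p["world_from_camera"].round(3).tolist())
s=r.sense(); print(s)
E
```

```text
scene [[461.8, 0.0, 264.8], [0.0, 461.8, 199.7], [0.0, 0.0, 1.0]] [[0.571, 0.614, -0.545, 1.214], [0.82, -0.412, 0.396, -0.531], [0.019, -0.674, -0.739, 1.012], [0.0, 0.0, 0.0, 1.0]]
top [[497.0, 0.0, 245.5], [0.0, 497.0, 187.7], [0.0, 0.0, 1.0]] [[-0.007, -0.994, 0.106, 0.412], [-1.0, 0.006, -0.008, -0.023], [0.007, -0.106, -0.994, 1.33], [0.0, 0.0, 0.0, 1.0]]
wrist [[335.5, 0.0, 258.1], [0.0, 335.5, 187.6], [0.0, 0.0, 1.0]] [[-0.228, 0.933, 0.279, 0.065], [0.974, 0.218, 0.066, -0.627], [0.001, 0.287, -0.958, 0.383], [0.0, 0.0, 0.0, 1.0]]
{'time_s': 0.15, 'joints': array([-6.20170138e+01,  2.20803872e+01,  3.98542707e-01, -1.98593254e-02,
       -6.84121557e+01, -1.48190086e+01]), 'joint_velocities': array([-0.00518794, -0.01009995,  0.2147017 ,  0.03127963,  0.02806478,
       -0.04965774]), 'effort': array([-1.10335716e-04, -3.91053128e+01,  1.87586832e+01,  4.22235444e+00,
        1.23562795e-02, -1.41186392e-04]), 'tcp_pos': array([ 0.1422538 , -0.60807013,  0.18602076]), 'ee_rot': array([[-9.73751346e-01, -2.27613886e-01, -4.85164364e-04],
       [-2.27614377e-01,  9.73750037e-01,  1.60001026e-03],
       [ 1.08244265e-04,  1.66844253e-03, -9.99998602e-01]]), 'wrist_force': array([-1.10635644,  0.35886043,  0.15138237]), 'moment': array([ 0.0086641 ,  0.01691508, -0.05013584]), 'gripper_width': 1.0012892646356324}
```

View pics/scene0.png

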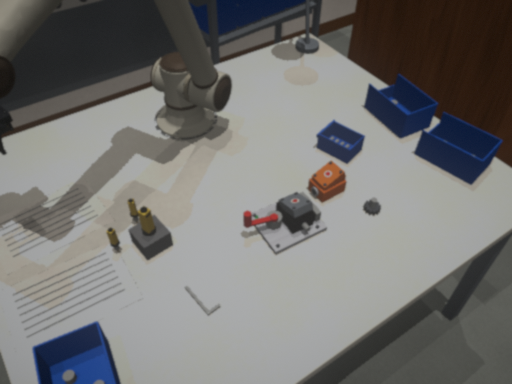

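View pics/top0.png

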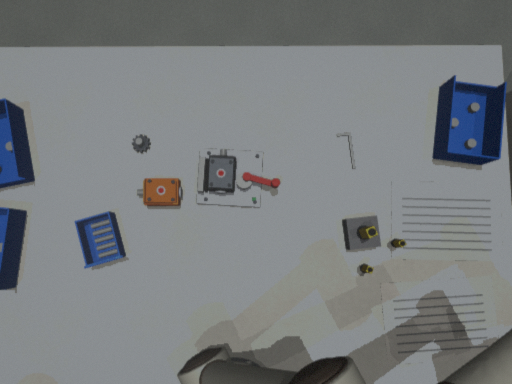

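View pics/wrist0.png

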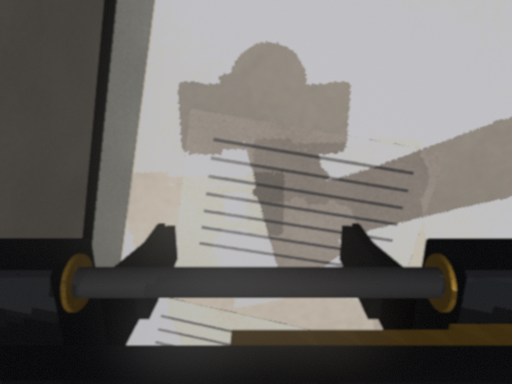

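```bash
cat > h.py <<'E'
from station import r, imaging
import cv2, numpy as np
def ray(p,uv):
    K=p["intrinsics"];T=p["world_from_camera"]
    d=T[:3,:3]@np.linalg.inv(K)@np.array([uv[0],uv[1],1.0]); return T[:3,3],d
def onz(p,uv,z):
    o,d=ray(p,uv); return o+d*(z-o[2])/d[2]
def proj(p,X):
    T=np.linalg.inv(p["world_from_camera"]); c=T[:3,:3]@np.asarray(X)+T[:3,3]; q=p["intrinsics"]@c; return q[:2]/q[2]
def tri(*pr):
    A=np.zeros((3,3));b=np.zeros(3)
    for p,uv in pr:
        o,d=ray(p,uv); d=d/np.linalg.norm(d); M=np.eye(3)-np.outer(d,d); A+=M;b+=M@o
    X=np.linalg.solve(A,b); return X,[float(np.linalg.norm(proj(p,X)-uv)) for p,uv in pr]
E
python3 - <<'E'
import cv2,numpy as np
t=cv2.imread("pics/top0.png"); s=cv2.imread("pics/scene0.png")
def c(im,x,y,w,h,k): return cv2.resize(im[y:y+h,x:x+w],None,fx=k,fy=k,interpolation=cv2.INTER_CUBIC)
cv2.imwrite("pics/c1.png",np.vstack([c(t,130,130,160,90,5)[:, :800]]))
cv2.imwrite("pics/c2.png",c(t,330,200,90,80,7))
cv2.imwrite("pics/c3.png",np.hstack([c(s,230,150,130,110,6)]))
cv2.imwrite("pics/c4.png",c(s,95,190,90,75,8))
E
```

```text
(no output)
```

View pics/c1.png

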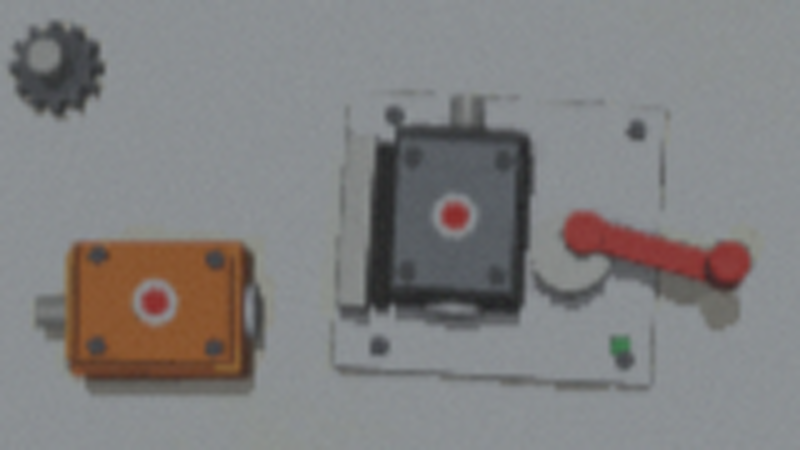

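View pics/c2.png

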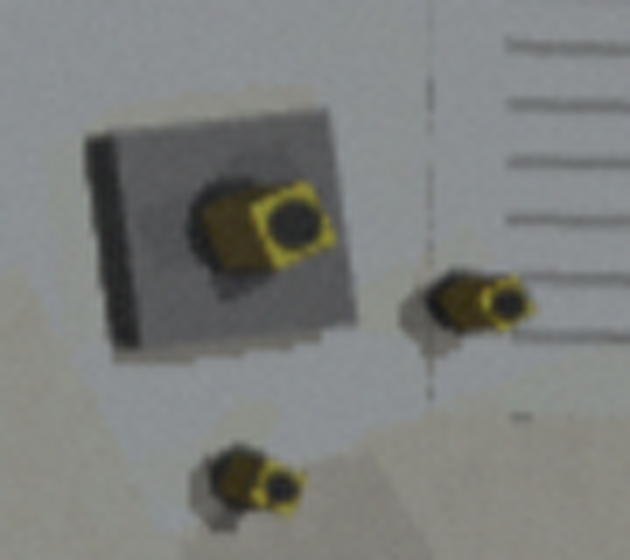

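View pics/c3.png

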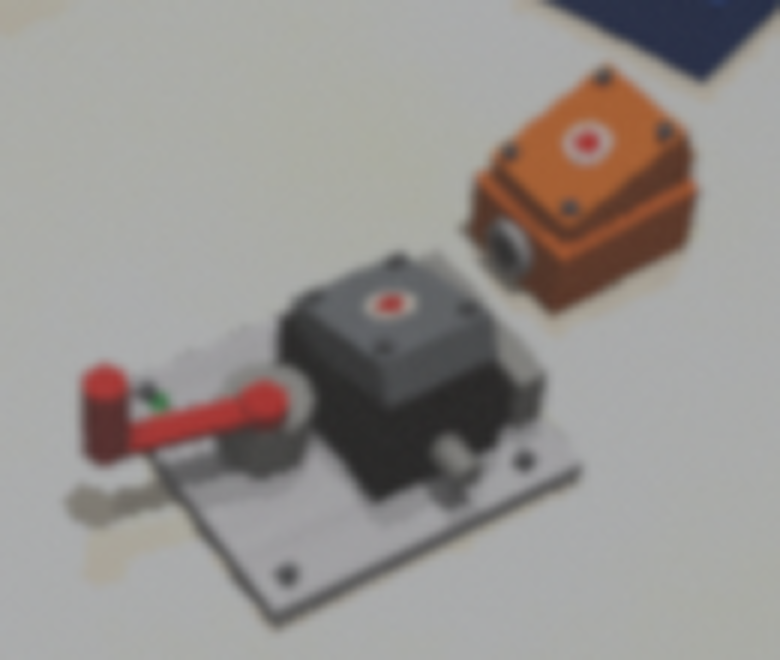

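View pics/c4.png

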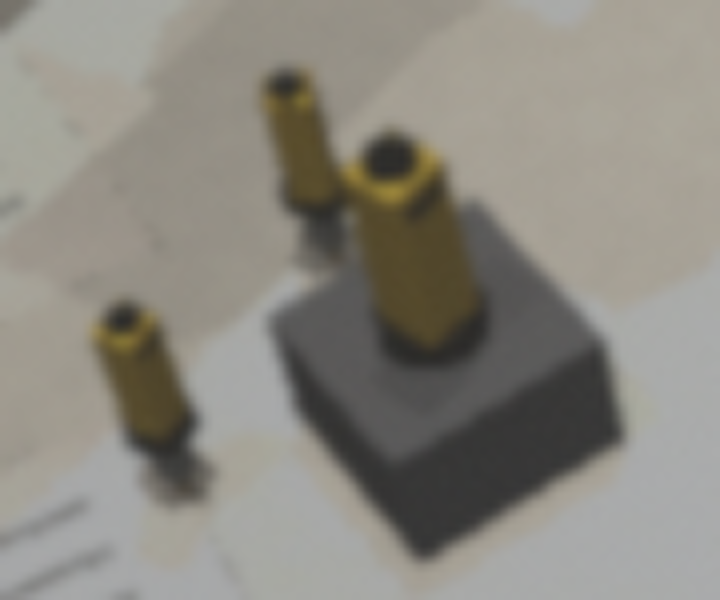

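```bash
python3 - <<'E'
from h import *
t=cv2.imread("pics/top0.png"); s=cv2.imread("pics/scene0.png")
P={n:imaging.camera_params(n) for n in("top","scene")}
def red(im,win):
    x,y,w,h=win; c=im[y:y+h,x:x+w].astype(int); m=((c[...,2]>c[...,1]+50)&(c[...,2]>c[...,0]+50)).astype(np.uint8)
    M=cv2.moments(m,True); return np.array([M['m10']/M['m00']+x,M['m01']/M['m00']+y]),M['m00']
a,_=red(t,(212,165,18,16)); b,_=red(s,(285,193,20,15)); print("spot px",a,b)
print("spot",tri((P['top'],a),(P['scene'],b)), onz(P['top'],a,.087))
def px(x,y,k,ox,oy): return np.array([(x+.5)/k-.5+ox,(y+.5)/k-.5+oy])
T1=lambda x,y:px(x,y,5,130,130); S1=lambda x,y:px(x,y,6,230,150)
T2=lambda x,y:px(x,y,7,330,200); S2=lambda x,y:px(x,y,8,95,190)
print("knob",tri((P['top'],T1(728,262)),(P['scene'],S1(105,383))),onz(P['top'],T1(728,262),.1))
print("hinge",tri((P['top'],T1(584,232)),(P['scene'],S1(267,398))),onz(P['top'],T1(584,232),.06))
for n,u in dict(ul=(348,95),ur=(665,112),lr=(651,385),ll=(334,368)).items(): print(n,onz(P['top'],T1(*u),.015).round(4))
print("probe cap",tri((P['top'],T2(295,223)),(P['scene'],S2(389,158))),onz(P['top'],T2(295,223),.141))
q=[onz(P['top'],T2(*u),.141) for u in ((306,183),(334,242),(278,270),(251,202))]
for i in range(4):
  d=q[(i+1)%4]-q[i]; print(q[i].round(4),np.degrees(np.arctan2(d[1],d[0])).round(1),np.linalg.norm(d).round(4))
q=[onz(P['top'],T2(*u),.055) for u in ((112,133),(325,108),(357,325),(140,349))]
print("stand",np.mean(q,0)); 
for i in range(4):
  d=q[(i+1)%4]-q[i]; print(q[i].round(4),np.degrees(np.arctan2(d[1],d[0])).round(1),np.linalg.norm(d).round(4))
for n,u in (("p2",(398,243)),("p3",(366,268)),("hex",(345,135)),("hex2",(353,167)),("bin",(102,238)),("gear",(141,144)),("orange",(161,191))): print(n,onz(P['top'],u,.05).round(3))
E
```

```text
spot px [220.47058824 172.64705882] [294.57142857 200.14285714]
spot (array([0.58218585, 0.0296287 , 0.09232934]), [0.4843146762006817, 0.45106397285938343]) [0.58362093 0.03085914 0.087     ]
knob (array([ 0.55674845, -0.10693619,  0.10151912]), [0.4537279560637098, 0.43511046487826216]) [ 0.55753255 -0.10608626  0.1       ]
hinge (array([ 0.57749086, -0.03498695,  0.06441766]), [0.12558717199150168, 0.11976857279845758]) [ 0.57824862 -0.03476153  0.06      ]
ul [0.6589 0.0909 0.015 ]
ur [ 0.6488 -0.0791  0.015 ]
lr [ 0.5021 -0.0702  0.015 ]
ll [0.5122 0.0978 0.015 ]
probe cap (array([ 0.43194562, -0.33282639,  0.14328396]), [0.5050677454755861, 0.4842142036297598]) [ 0.43251253 -0.33235279  0.141     ]
[ 0.4461 -0.3366  0.141 ] -156.2 0.022
[ 0.426  -0.3455  0.141 ] 115.7 0.0216
[ 0.4166 -0.326   0.141 ] 20.1 0.0246
[ 0.4398 -0.3175  0.141 ] -71.5 0.0201
stand [ 0.43215584 -0.33216392  0.055     ]
[ 0.4673 -0.2886  0.055 ] -83.7 0.079
[ 0.476  -0.3672  0.055 ] -173.5 0.0797
[ 0.3968 -0.3762  0.055 ] 95.9 0.0799
[ 0.3886 -0.2967  0.055 ] 5.8 0.0791
p2 [ 0.404 -0.423  0.05 ]
p3 [ 0.341 -0.338  0.05 ]
hex [ 0.687 -0.294  0.05 ]
hex2 [ 0.602 -0.313  0.05 ]
bin [0.422 0.336 0.05 ]
gear [0.665 0.24  0.05 ]
orange [0.542 0.186 0.05 ]
```

```bash
cat >> h.py <<'E'
from scipy.spatial.transform import Rotation as Ro
def go(pos,R=None,s=None):
    s=s or r.sense(); E=s["ee_rot"]; d=E.T@(np.asarray(pos)-s["tcp_pos"])/.04
    w=np.zeros(3) if R is None else np.degrees(Ro.from_matrix(E.T@R).as_rotvec())/5
    return np.r_[d,w].round(3).tolist()
def down(yaw):  # jaw axis (tool y) at yaw degrees, z down
    a=np.radians(yaw); y=np.array([np.cos(a),np.sin(a),0]); z=np.array([0,0,-1.]); return np.column_stack([np.cross(y,z),y,z])
E
python3 -c "
from h import *
print(go([.557,-.1065,.187],down(135)))"
```

```text
[-12.951, 9.85, -0.009, 0.019, 0.004, -6.369]
```

Request:
move_arm(motion=[-3,2.3,0,0,0,-1.5,-1,-6,4.6,0,0,0,-3,-1,-9,6.9,0,0,0,-4.5,-1,-12.95,9.85,0,0,0,-6.37,-1,-12.95,9.85,0,0,0,-6.37,-1,-12.95,9.85,0,0,0,-6.37,-1,-12.95,9.85,0,0,0,-6.37,-1,-12.95,9.85,0,0,0,-6.37,-1,-12.95,9.85,0,0,0,-6.37,-1,-12.95,9.85,0,0,0,-6.37,-1,-12.95,9.85,0,0,0,-6.37,-1,-12.95,9.85,0,0,0,-6.37,-1,-12.95,9.85,0,0,0,-6.37,-1,-12.95,9.85,0,0,0,-6.37,-1,-12.95,9.85,0,0,0,-6.37,-1,-12.95,9.85,0,0,0,-6.37,-1,-12.95,9.85,0,0,0,-6.37,-1,-12.95,9.85,0,0,0,-6.37,-1,-12.95,9.85,0,0,0,-6.37,-1,-12.95,9.85,0,0,0,-6.37,-1])

```text
time_s: 1.82
tcp_pos: [0.5561, -0.1073, 0.1866]
ee_rot: [[-0.708, -0.706, -0.001], [-0.706, 0.708, 0.002], [-0.0, 0.002, -1.0]]
wrist_force: [-0.5, 0.5, 0.2]
gripper_width: 1.0
```

```bash
python3 -c "
from h import *
print(go([.557,-.1065,.067],down(135)),r.sense()['time_s'])
im=imaging.capture('wrist');cv2.imwrite('pics/w1.png',im)
p=imaging.camera_params('wrist');print(proj(p,[.557,-.1065,.1]),proj(p,[.5836,.031,.087]))"
```

```text
[-0.029, -0.007, 2.989, 0.021, 0.004, -0.012] 1.8167
[258.64227196 183.15533812] [335.89286963 289.42913293]
```

View pics/w1.png

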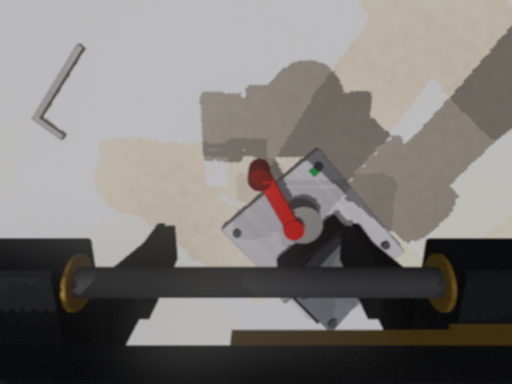

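Request:
move_arm(motion=[-0.03,0,1,0,0,0,-1,-0.03,0,2,0,0,0,-1,-0.03,0,2.6,0,0,0,-1,-0.03,0,2.95,0,0,0,-1,-0.03,0,2.95,0,0,0,-1,-0.03,0,2.95,0,0,0,1,-0.03,0,2.95,0,0,0,1,-0.03,0,2.95,0,0,0,1,-0.03,0,2.95,0,0,0,1,-0.03,0,2.95,0,0,0,1,-0.03,0,2.95,0,0,0,1,-0.03,0,2.95,0,0,0,1,-0.03,0,2.95,0,0,0,1])

```text
time_s: 2.95
tcp_pos: [0.557, -0.1064, 0.0689]
ee_rot: [[-0.708, -0.706, -0.0], [-0.706, 0.708, 0.002], [-0.001, 0.001, -1.0]]
wrist_force: [0.2, -1.1, -0.0]
gripper_width: 0.482
```

```bash
python3 -c "
from h import *
s=r.sense();print(s['tcp_pos'],s['gripper_width']*87,s['wrist_force'])
H=np.array([.5778,-.0350])
for a in np.arange(20,77.1,4).tolist()+[76.5]:
    k=np.radians(a); print(a,go([H[0]-.075*np.sin(k),H[1]-.075*np.cos(k),s['tcp_pos'][2]],None,s)[:3])"
```

```text
[ 0.55697818 -0.10635721  0.06889605] 41.97011359846148 [ 0.20305728 -1.10529695 -0.01848679]
20.0 [0.07, 0.101, 0.0]
24.0 [0.121, 0.221, 0.0]
28.0 [0.164, 0.345, 0.0]
32.0 [0.198, 0.471, 0.001]
36.0 [0.223, 0.6, 0.001]
40.0 [0.239, 0.73, 0.001]
44.0 [0.246, 0.86, 0.001]
48.0 [0.244, 0.991, 0.001]
52.0 [0.233, 1.122, 0.001]
56.0 [0.213, 1.251, 0.002]
60.0 [0.183, 1.378, 0.002]
64.0 [0.145, 1.504, 0.002]
68.0 [0.098, 1.626, 0.002]
72.0 [0.043, 1.745, 0.002]
76.0 [-0.02, 1.859, 0.003]
76.5 [-0.029, 1.873, 0.003]
```

Request:
move_arm(motion=[0,0,0,0,0,0,1,0,0,0,0,0,0,1,0,0,0,0,0,0,1,0,0,0,0,0,0,1,0,0,0,0,0,0,1,0,0,0,0,0,0,1,0,0,0,0,0,0,1,0,0,0,0,0,0,1])

```text
time_s: 3.62
tcp_pos: [0.557, -0.1064, 0.0689]
ee_rot: [[-0.708, -0.706, -0.0], [-0.706, 0.708, 0.002], [-0.001, 0.001, -1.0]]
wrist_force: [0.2, 0.2, 0.0]
gripper_width: 0.011
```

```bash
python3 -c "
from h import *
im=imaging.capture('wrist');cv2.imwrite('pics/w2.png',im)
im=imaging.capture('top');cv2.imwrite('pics/t2.png',cv2.resize(im[130:230,190:310],None,fx=6,fy=6))
im=imaging.capture('scene');cv2.imwrite('pics/s2.png',cv2.resize(im[150:260,230:350],None,fx=5,fy=5))"
```

```text
(no output)
```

View pics/w2.png

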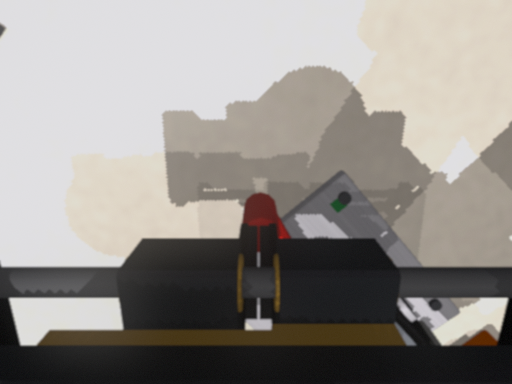

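View pics/t2.png

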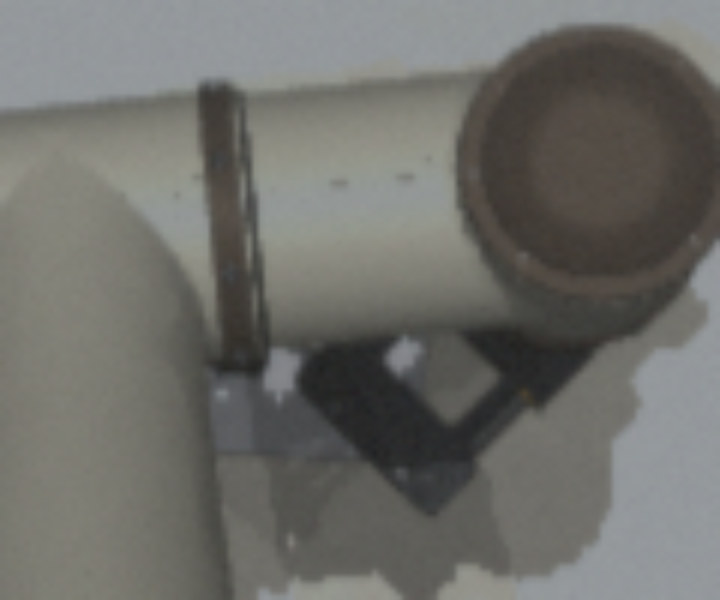

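View pics/s2.png

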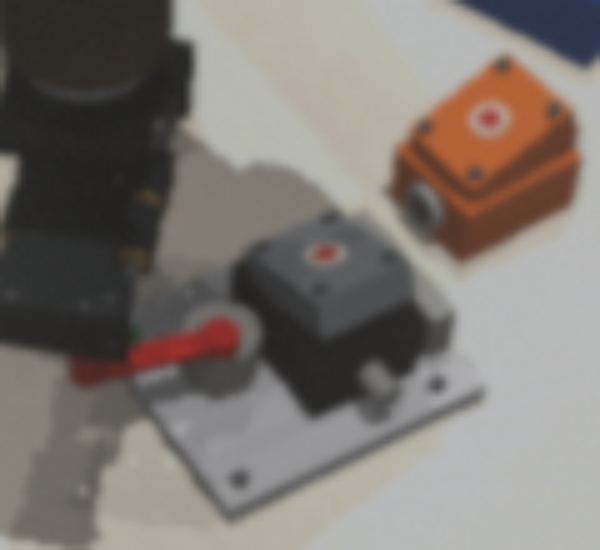

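```bash
python3 -c "
from h import *
p=imaging.camera_params('wrist');s=r.sense();t=s['tcp_pos'];E=s['ee_rot']
for z in (.06,.069,.1): print(z,proj(p,[t[0],t[1],z]))
for d in (0,.01,.02,.03): print(d,proj(p,[t[0]+d*E[0,0],t[1]+d*E[1,0],.1]),proj(p,[t[0]+d*E[0,0],t[1]+d*E[1,0],.06]))
w=cv2.imread('pics/w2.png');cv2.imwrite('pics/w2c.png',cv2.resize(w[170:350,180:340],None,fx=4,fy=4))
w=cv2.imread('pics/w1.png');cv2.imwrite('pics/w1c.png',cv2.resize(w[140:260,220:340],None,fx=5,fy=5))
"
```

```text
0.06 [258.73776487 213.78068148]
0.069 [258.76563174 218.94612008]
0.1 [258.8818466  240.48785965]
0 [258.8818466  240.48785965] [258.73776487 213.78068148]
0.01 [258.89826226 223.37643824] [258.74938184 199.33427492]
0.02 [258.91521314 205.70711394] [258.76130988 184.5010383 ]
0.03 [258.93272586 187.45214969] [258.77356164 169.26522362]
```

View pics/w2c.png

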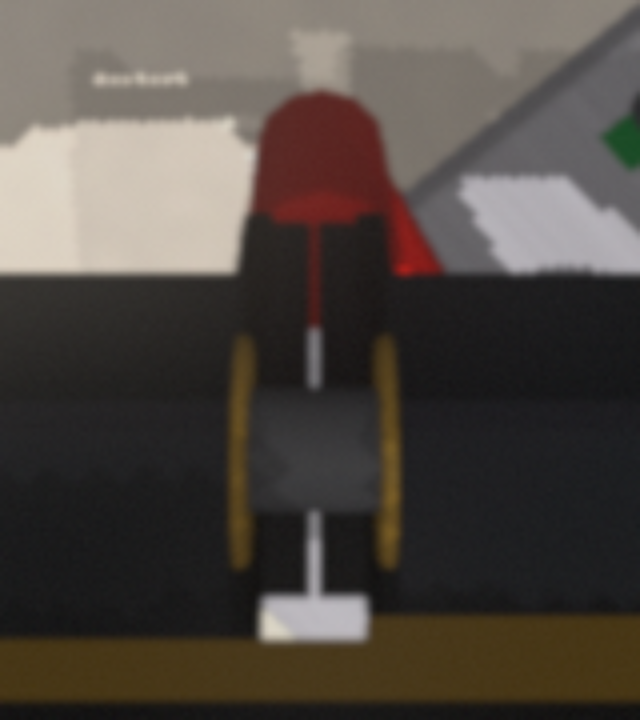

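View pics/w1c.png

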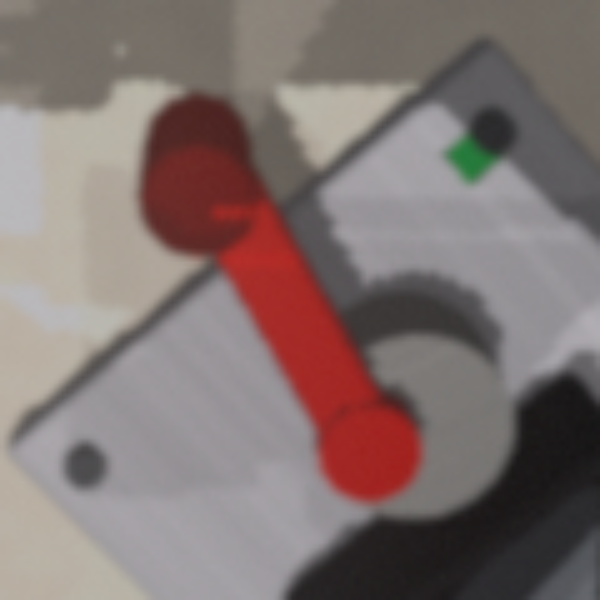

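```bash
python3 -c "
from h import *
p=imaging.camera_params('scene');s=r.sense();t=s['tcp_pos']
im=cv2.imread('pics/s2.png')
for z in (.06,.069,.1,.14):
  q=proj(p,[t[0],t[1],z]); q=((q-[230,150])*5+2); print(z,q); cv2.circle(im,tuple(int(v) for v in q),4,(0,255,0),-1)
cv2.imwrite('pics/s2b.png',im)
print(s['joints'])
f=imaging.capture('scene'); cv2.imwrite('pics/s3.png',cv2.resize(f[60:260,170:370],None,fx=3,fy=3))
"
```

```text
0.06 [ 91.40472176 369.66434182]
0.069 [ 91.2633922  358.86851964]
0.1 [ 90.76459997 320.76699035]
0.14 [ 90.09214816 269.40002639]
[  5.49622725  22.93193881 -16.7868325   -0.12222314 -50.2975035
 -50.48706052]
```

View pics/s2b.png

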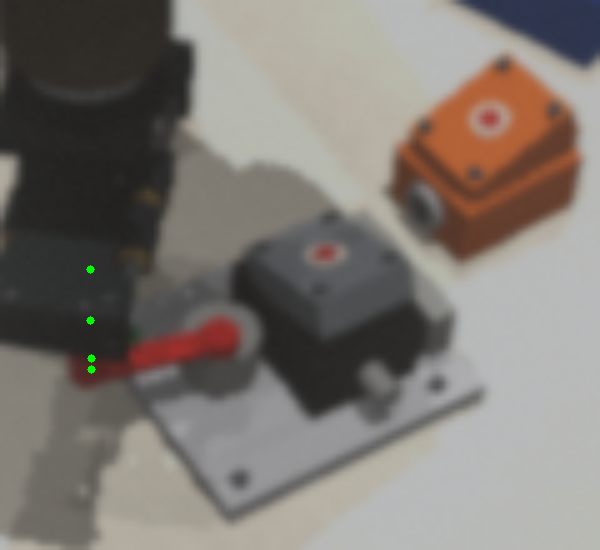

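View pics/s3.png

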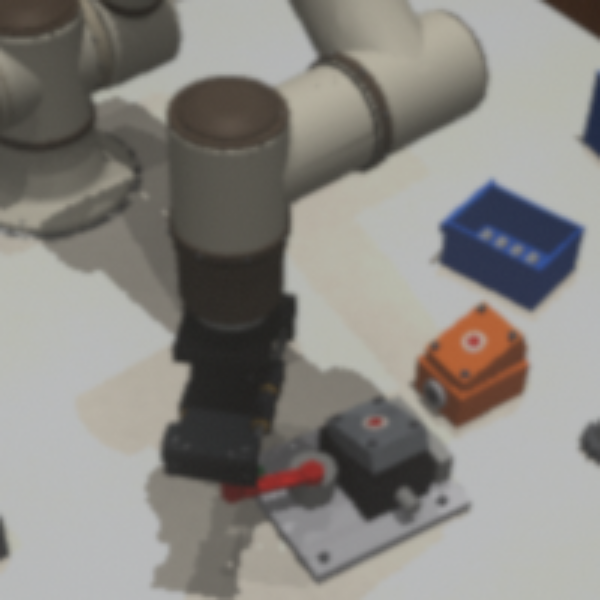

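```bash
python3 -c "
from h import *
p=imaging.camera_params('wrist');s=r.sense();t=s['tcp_pos'];E=s['ee_rot']
for h in (0,.019,.035,.05,.07,.1):
  print(h,[proj(p,t+E@np.array([d,y,-h])).round(0).tolist() for d in(.0095,-.0095) for y in(-.0435,-.0585,.0435)])
"
```

```text
0 [[189.0, 205.0], [165.0, 205.0], [329.0, 205.0], [191.0, 233.0], [167.0, 233.0], [327.0, 233.0]]
0.019 [[182.0, 216.0], [156.0, 216.0], [335.0, 216.0], [184.0, 246.0], [159.0, 246.0], [333.0, 246.0]]
0.035 [[176.0, 227.0], [147.0, 227.0], [342.0, 227.0], [178.0, 260.0], [150.0, 260.0], [339.0, 260.0]]
0.05 [[168.0, 239.0], [137.0, 239.0], [349.0, 240.0], [171.0, 274.0], [141.0, 274.0], [346.0, 275.0]]
0.07 [[156.0, 260.0], [121.0, 260.0], [362.0, 260.0], [160.0, 299.0], [126.0, 299.0], [358.0, 299.0]]
0.1 [[130.0, 304.0], [85.0, 304.0], [388.0, 304.0], [136.0, 350.0], [93.0, 350.0], [382.0, 350.0]]
```

```bash
python3 -c "
from h import *
p=imaging.camera_params('wrist');q=imaging.camera_params('scene');s=r.sense();t=s['tcp_pos'];E=s['ee_rot']
for u in ((145,238),(140,240),(122,265)):
  X,e=tri((p,np.array(u)),(q,np.array([225,217.7])));print(X,e,E.T@(X-t))
f=cv2.imread('pics/s3.png');cv2.imwrite('pics/s3c.png',cv2.resize(f[280:520,140:300],None,fx=3.5,fy=3.5)[:600])
"
```

```text
[ 0.56891077 -0.16660362  0.14359802] [33.314751563428246, 5.2692661271175725] [ 0.03401457 -0.0509298  -0.07480398]
[ 0.57006739 -0.16738754  0.14511891] [33.270678572639326, 5.215470438148998] [ 0.03374814 -0.05229947 -0.07632661]
[ 0.57629499 -0.16852473  0.15413046] [41.60875326219151, 6.200728957028468] [ 0.03013501 -0.05748994 -0.08534263]
```

View pics/s3c.png

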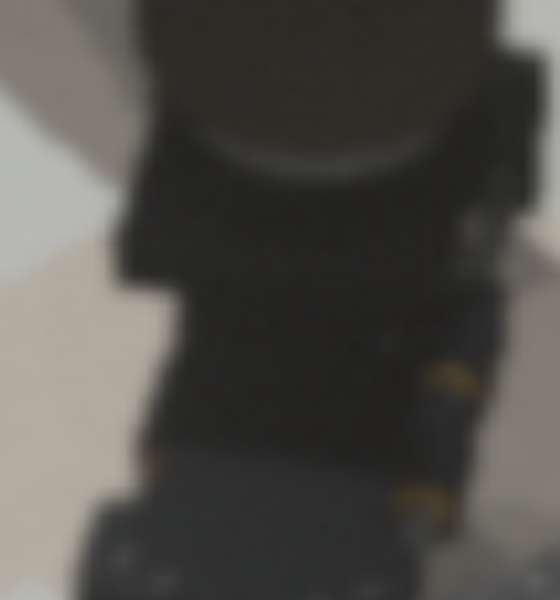

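Request:
move_arm(motion=[0,0,0.04,0,0,0,1,0,0,0.08,0,0,0,1,0,0,0.08,0,0,0,1])

```text
time_s: 4.07
tcp_pos: [0.5566, -0.1064, 0.0652]
ee_rot: [[-0.708, -0.706, -0.001], [-0.706, 0.708, 0.002], [-0.0, 0.002, -1.0]]
wrist_force: [-0.3, -0.1, 0.0]
gripper_width: 0.003
```

Request:
move_arm(motion=[0,0,0.04,0,0,0,1,0,0,0.08,0,0,0,1,0,0,0.08,0,0,0,1])

```text
time_s: 4.32
tcp_pos: [0.5584, -0.1069, 0.0647]
ee_rot: [[-0.707, -0.707, 0.003], [-0.707, 0.707, 0.0], [-0.002, -0.002, -1.0]]
wrist_force: [-1.2, 0.1, 10.5]
gripper_width: 0.005
```

Request:
move_arm(motion=[0,0,-0.3,0,0,0,-1,0.05,0,-0.3,0,0,0,-1,0.05,0,-0.3,0,0,0,-1,0.05,0,-0.3,0,0,0,-1,0.05,0,-0.3,0,0,0,-1,0.05,0,-0.3,0,0,0,-1,0.05,0,-0.3,0,0,0,-1,0.05,0,-0.3,0,0,0,-1,0.05,0,-0.3,0,0,0,-1,0.05,0,0,0,0,0,-1,0.05,0,0.3,0,0,0,-1,0.05,0,0.49,0,0,0,-1,0.05,0,0.49,0,0,0,-1])

```text
time_s: 5.4
tcp_pos: [0.5556, -0.1082, 0.0432]
ee_rot: [[-0.707, -0.707, -0.001], [-0.707, 0.707, 0.0], [0.001, 0.001, -1.0]]
wrist_force: [-0.5, 0.4, 0.2]
gripper_width: 0.91
```

Request:
move_arm(motion=[0,0,0,0,0,0,1,0,0,0,0,0,0,1,0,0,0,0,0,0,1,0,0,0,0,0,0,1,0,0,0,0,0,0,1,0,0,0,0,0,0,1,0,0,0,0,0,0,1,0,0,0,0,0,0,1,0,0,0,0,0,0,1,0,0,0,0,0,0,1,0,0,0,0,0,0,1,0,0,0,0,0,0,1,0,0,0,0,0,0,1])

```text
time_s: 6.48
tcp_pos: [0.5556, -0.1081, 0.0432]
ee_rot: [[-0.707, -0.707, -0.001], [-0.707, 0.707, 0.0], [0.001, 0.001, -1.0]]
wrist_force: [-0.4, 0.7, 0.8]
gripper_width: 0.244
```

```bash
python3 -c "
from h import *
s=r.sense();print(s['tcp_pos'],s['gripper_width']*87,s['wrist_force'])
im=imaging.capture('wrist');cv2.imwrite('pics/w3.png',im)
H=np.array([.5778,-.0350])
for a in np.arange(20,77.1,4).tolist()+[76.5]:
    k=np.radians(a); print(a,go([H[0]-.075*np.sin(k),H[1]-.075*np.cos(k),s['tcp_pos'][2]],None,s)[:3])"
```

```text
[ 0.55556666 -0.10814302  0.04320271] 21.23608643260877 [-0.42316746  0.6510644   0.79633927]
20.0 [0.013, 0.108, 0.0]
24.0 [0.064, 0.228, 0.0]
28.0 [0.107, 0.352, 0.0]
32.0 [0.141, 0.478, 0.001]
36.0 [0.166, 0.607, 0.001]
40.0 [0.182, 0.737, 0.001]
44.0 [0.189, 0.867, 0.001]
48.0 [0.186, 0.998, 0.001]
52.0 [0.175, 1.128, 0.001]
56.0 [0.155, 1.258, 0.002]
60.0 [0.125, 1.385, 0.002]
64.0 [0.087, 1.51, 0.002]
68.0 [0.04, 1.633, 0.002]
72.0 [-0.015, 1.751, 0.002]
76.0 [-0.079, 1.866, 0.002]
76.5 [-0.087, 1.88, 0.002]
```

View pics/w3.png

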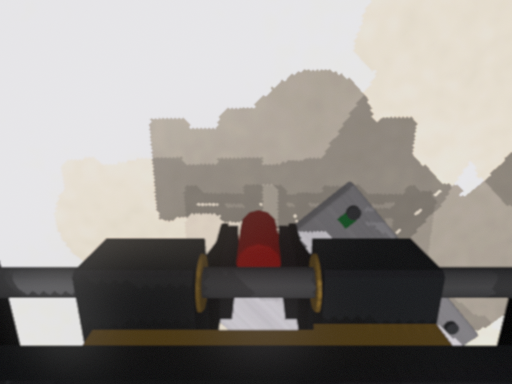

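Request:
move_arm(motion=[0.01,0.11,0,0,0,0,1,0.06,0.23,0,0,0,0,1,0.107,0.35,0,0,0,0,1,0.14,0.48,0,0,0,0,1,0.166,0.607,0,0,0,0,1,0.182,0.737,0,0,0,0,1,0.189,0.867,0,0,0,0,1,0.186,1.0,0,0,0,0,1,0.175,1.13,0,0,0,0,1,0.155,1.26,0,0,0,0,1,0.125,1.385,0,0,0,0,1,0.087,1.51,0,0,0,0,1,0.04,1.633,0,0,0,0,1,0,1.72,0,0,0,0,1,-0.015,1.75,0,0,0,0,1])

```text
time_s: 7.78
tcp_pos: [0.5056, -0.0607, 0.043]
ee_rot: [[-0.708, -0.706, -0.003], [-0.706, 0.708, -0.003], [0.004, 0.0, -1.0]]
wrist_force: [2.5, -13.6, -2.7]
gripper_width: 0.243
```

```bash
python3 -c "
from h import *
s=r.sense();print(s['tcp_pos'],s['gripper_width']*87,s['wrist_force'])
H=np.array([.5778,-.0350]);d=s['tcp_pos'][:2]-H;print(np.linalg.norm(d),np.degrees(np.arctan2(-d[0],-d[1])))
for a in (74,76,78):
    k=np.radians(a); print(a,go([H[0]-.075*np.sin(k),H[1]-.075*np.cos(k),s['tcp_pos'][2]],None,s)[:3])
im=imaging.capture('top');cv2.imwrite('pics/t3.png',cv2.resize(im[130:230,190:310],None,fx=6,fy=6))"
```

```text
[ 0.50562793 -0.06067543  0.04296622] 21.137547125623918 [  2.50018922 -13.56942417  -2.69333447]
0.07660310849079949 70.41682957967042
74 [-0.09, 0.087, -0.0]
76 [-0.122, 0.144, -0.0]
78 [-0.157, 0.2, -0.001]
```

Request:
move_arm(motion=[-0.04,0.05,0,0,0,0,1,-0.08,0.1,0,0,0,0,1,-0.1,0.13,0,0,0,0,1,-0.1,0.13,0,0,0,0,1,-0.1,0.13,0,0,0,0,1])

```text
time_s: 8.25
tcp_pos: [0.5046, -0.0561, 0.0429]
ee_rot: [[-0.71, -0.705, -0.004], [-0.705, 0.71, -0.005], [0.006, -0.001, -1.0]]
wrist_force: [1.3, -9.3, -1.5]
gripper_width: 0.249
```

```bash
python3 -c "
from h import *
s=r.sense()
H=np.array([.5778,-.0350]);d=s['tcp_pos'][:2]-H;print(np.linalg.norm(d),np.degrees(np.arctan2(-d[0],-d[1])))
"
```

```text
0.07616428283698014 73.89306794857445
```

Request:
move_arm(motion=[-0.03,0.06,0,0,0,0,1,-0.05,0.12,0,0,0,0,1,-0.05,0.12,0,0,0,0,1,-0.05,0.12,0,0,0,0,1])

```text
time_s: 8.58
tcp_pos: [0.5034, -0.0535, 0.0429]
ee_rot: [[-0.71, -0.704, -0.002], [-0.704, 0.71, -0.008], [0.007, -0.004, -1.0]]
wrist_force: [3.9, -11.2, -3.4]
gripper_width: 0.244
```

Now open and rise, then view.

Request:
move_arm(motion=[0,-0.02,0,0,0,0,-1,0,-0.02,0,0,0,0,-1,0,-0.02,0,0,0,0,-1,0,-0.02,0,0,0,0,-1,0,-0.02,0,0,0,0,-1,0,-0.02,0,0,0,0,-1,0,-0.02,-0.8,0,0,0,-1,0,-0.02,-1.6,0,0,0,-1,0,-0.02,-2.4,0,0,0,-1,0,-0.02,-3.2,0,0,0,-1,0,-0.02,-3.75,0,0,0,-1,0,-0.02,-3.75,0,0,0,-1,0,-0.02,-3.75,0,0,0,-1])

```text
time_s: 9.67
tcp_pos: [0.5049, -0.0525, 0.1942]
ee_rot: [[-0.71, -0.704, 0.001], [-0.704, 0.71, -0.006], [0.004, -0.005, -1.0]]
wrist_force: [-0.5, 0.2, -1.5]
gripper_width: 0.988
```

```bash
python3 -c "
from h import *
im=imaging.capture('wrist');cv2.imwrite('pics/w4.png',im)
im=imaging.capture('scene');cv2.imwrite('pics/s4.png',cv2.resize(im[150:260,230:350],None,fx=5,fy=5))
# path to above probe, jaw axis along grip side
s=r.sense(); print(s['tcp_pos'],s['joints'])
for y in (19,109,24,114): print(y,go([.432,-.3325,.193],down(y)))
"
```

```text
[ 0.50335171 -0.05276473  0.19183273] [ 12.67404593  10.31964144 -15.44819464   0.39314847 -64.57091162
 -58.10943285]
19 [6.189, -3.712, 0.03, -0.111, -0.036, 23.147]
109 [6.189, -3.712, 0.03, -0.045, -0.088, 5.147]
24 [6.189, -3.712, 0.03, -0.108, -0.04, 22.147]
114 [6.189, -3.712, 0.03, -0.041, -0.09, 4.147]
```

View pics/w4.png

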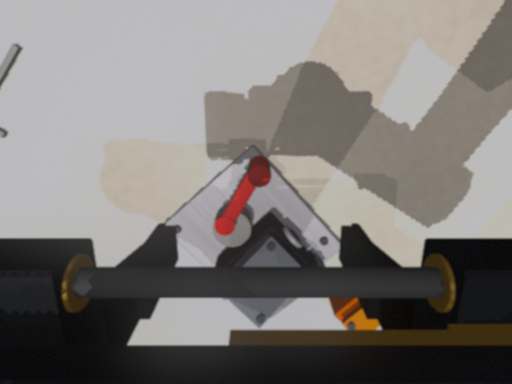

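View pics/s4.png

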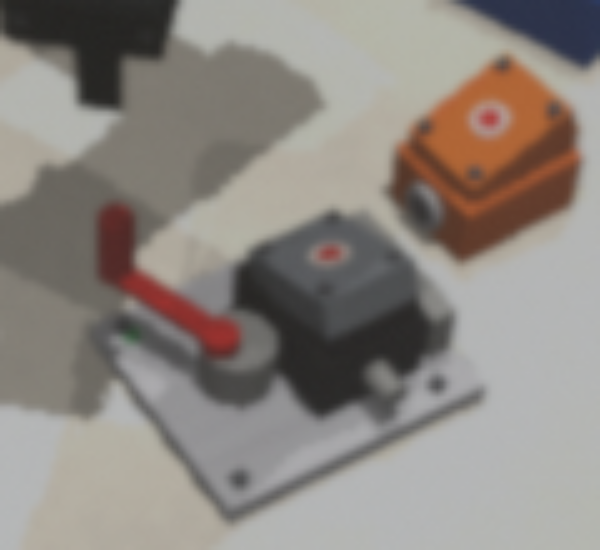

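Request:
move_arm(motion=[1.5,-0.9,0,0,0,1.1,-1,3,-1.8,0,0,0,2.2,-1,4.5,-2.7,0,0,0,3.3,-1,5.5,-3.3,0,0,0,4,-1,6.1,-3.7,0,0,-0.09,4.6,-1,6.19,-3.71,0,0,-0.09,4.6,-1,6.19,-3.71,0,0,-0.09,4.6,-1,6.19,-3.71,0,0,-0.09,4.6,-1,6.19,-3.71,0,0,-0.09,4.6,-1,6.19,-3.71,0,0,-0.09,4.6,-1,6.19,-3.71,0,0,-0.09,4.6,-1])

```text
time_s: 10.68
tcp_pos: [0.4318, -0.3314, 0.1933]
ee_rot: [[-0.928, -0.371, 0.001], [-0.371, 0.928, -0.002], [0.0, -0.002, -1.0]]
wrist_force: [-0.1, -0.4, 0.2]
gripper_width: 1.0
```

```bash
python3 -c "
from h import *
im=imaging.capture('wrist');cv2.imwrite('pics/w5.png',im)
p=imaging.camera_params('wrist');print(proj(p,[.432,-.3325,.141]),proj(p,[.432,-.3325,.055]))
cv2.imwrite('pics/w5c.png',cv2.resize(im[130:270,180:340],None,fx=4,fy=4))
t=imaging.capture('top');cv2.imwrite('pics/t5.png',t)
"
```

```text
[257.81716454 192.50500642] [258.21121665 167.28918276]
```

View pics/w5.png

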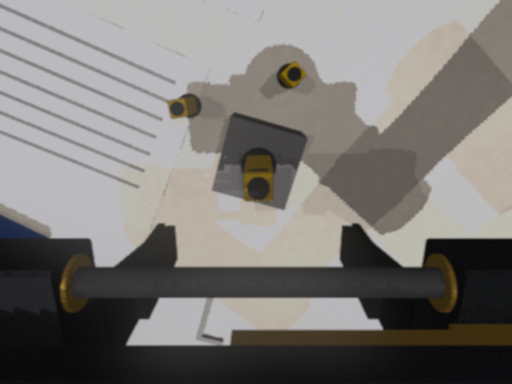

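View pics/w5c.png

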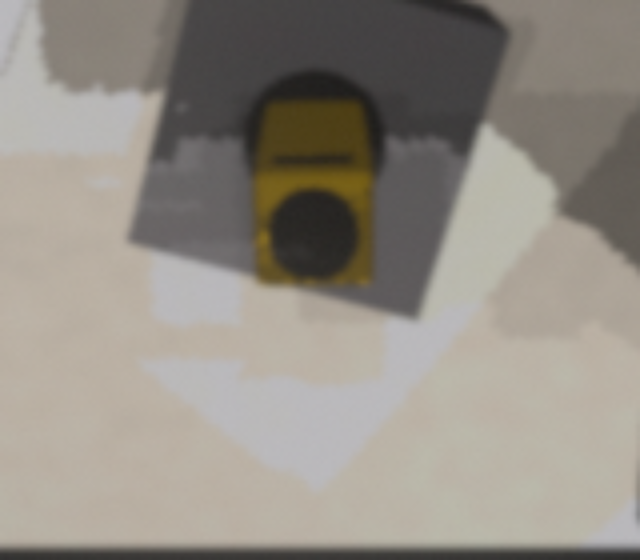

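View pics/t5.png

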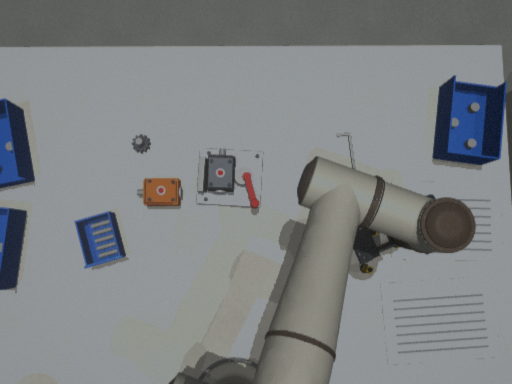

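Request:
move_arm(motion=[0.03,0,0.8,0,0,0,-1,0.03,0,1.6,0,0,0,-1,0.03,0,2.3,0,0,0,-1,0.03,0,2.8,0,0,0,-1,0.03,0,2.94,0,0,0,-1,0.03,0,2.94,0,0,0,-1])

```text
time_s: 11.28
tcp_pos: [0.4308, -0.3308, 0.075]
ee_rot: [[-0.927, -0.374, -0.002], [-0.374, 0.927, -0.001], [0.002, -0.001, -1.0]]
wrist_force: [0.5, -0.0, -0.5]
gripper_width: 1.0
```

```bash
python3 -c "
from h import *
im=imaging.capture('wrist');cv2.imwrite('pics/w6.png',im)
print(r.sense()['wrist_force'])
im=imaging.capture('scene');cv2.imwrite('pics/s6.png',cv2.resize(im[150:270,80:200],None,fx=5,fy=5))
"
```

```text
[ 0.76202354 -0.412896   -0.05941272]
```

View pics/w6.png

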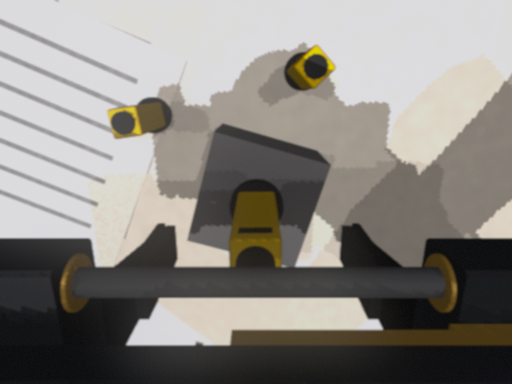

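View pics/s6.png

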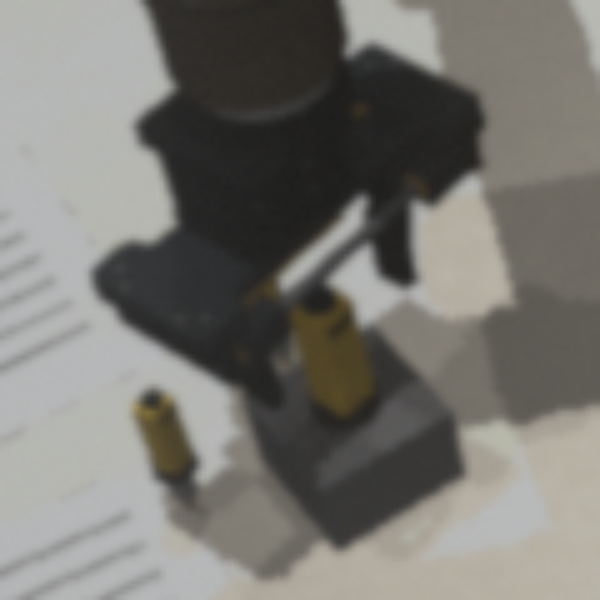

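Request:
move_arm(motion=[0,0,0,0,0,0,1,0,0,0,0,0,0,1,0,0,0,0,0,0,1,0,0,0,0,0,0,1,0,0,0,0,0,0,1,0,0,0,0,0,0,1,0,0,0,0,0,0,1,0,0,0,0,0,0,1,0,0,0,0,0,0,1,0,0,0,0,0,0,1,0,0,0,0,0,0,1,0,0,0,0,0,0,1,0,0,0,0,0,0,1])

```text
time_s: 12.47
tcp_pos: [0.4326, -0.332, 0.0775]
ee_rot: [[-0.928, -0.374, 0.003], [-0.374, 0.928, -0.004], [-0.002, -0.005, -1.0]]
wrist_force: [0.0, -0.6, -0.2]
gripper_width: 0.278
```

Request:
move_arm(motion=[0,0,-0.2,0,0,0,1,0,0,-0.5,0,0,0,1,0,0,-1,0,0,0,1,0,0,-1.5,0,0,0,1,0,0,-2,0,0,0,1,0,0,-2.5,0,0,0,1,0,0,-3,0,0,0,1,0,0,-3.5,0,0,0,1,0,0,-3.75,0,0,0,1,0,0,-3.75,0,0,0,1,0,0,-3.75,0,0,0,1,0,0,-3.75,0,0,0,1])

```text
time_s: 13.47
tcp_pos: [0.4312, -0.3308, 0.2259]
ee_rot: [[-0.928, -0.373, 0.001], [-0.373, 0.928, -0.002], [0.0, -0.002, -1.0]]
wrist_force: [-0.3, -0.3, -2.1]
gripper_width: 0.271
```

```bash
python3 -c "
from h import *
s=r.sense(); print(s['wrist_force'],s['tcp_pos'])
im=imaging.capture('scene');cv2.imwrite('pics/s7.png',cv2.resize(im[100:260,80:240],None,fx=3.75,fy=3.75))
im=imaging.capture('wrist');cv2.imwrite('pics/w7.png',im)
t=imaging.capture('top');cv2.imwrite('pics/t7.png',cv2.resize(t[140:220,190:290],None,fx=8,fy=8,interpolation=cv2.INTER_CUBIC)[:600])
P=imaging.camera_params('top')
x,y,w,h=212,165,18,16; c=t[y:y+h,x:x+w].astype(int); m=((c[...,2]>c[...,1]+50)&(c[...,2]>c[...,0]+50)).astype(np.uint8)
M=cv2.moments(m,True); a=(M['m10']/M['m00']+x,M['m01']/M['m00']+y); print(a,M['m00'],onz(P,a,.087))
"
```

```text
[-0.28837507 -0.31872045 -2.05258359] [ 0.43123588 -0.33077941  0.22593413]
(220.0, 172.33333333333334) 18.0 [0.58442625 0.03204507 0.087     ]
```

View pics/s7.png

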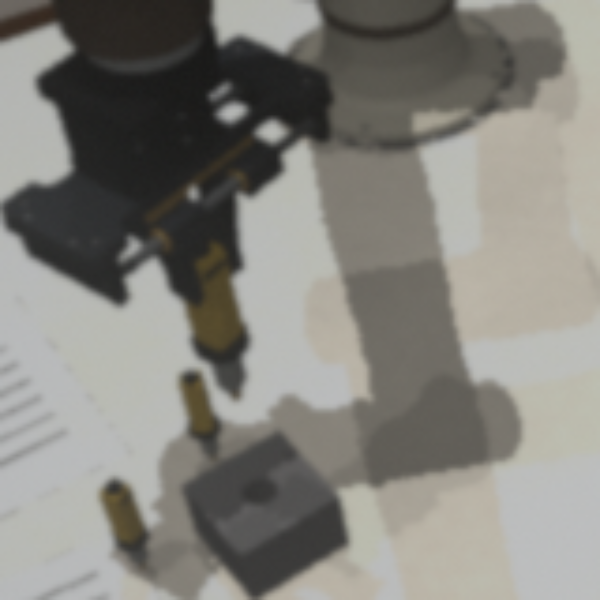

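View pics/t7.png

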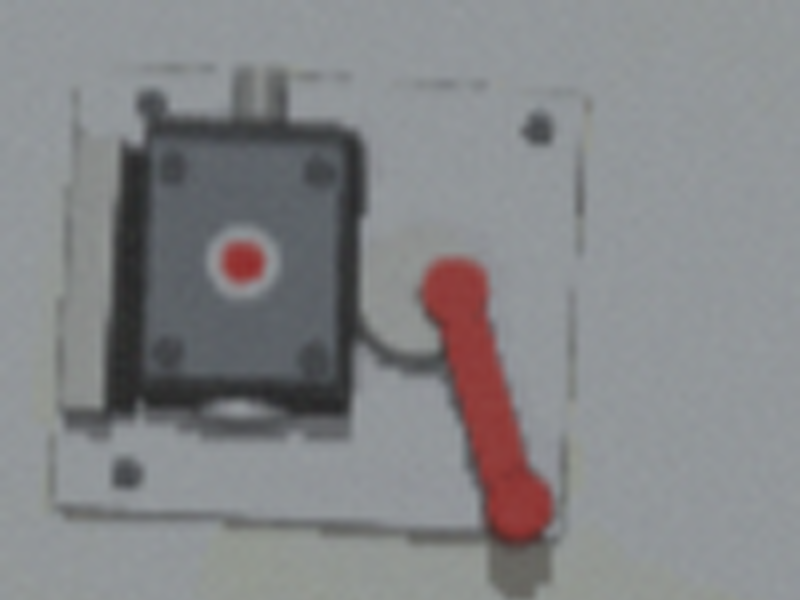

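View pics/w7.png

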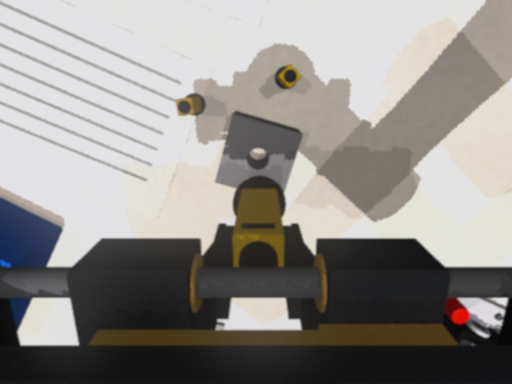

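```bash
cat >> h.py <<'E'
def tilt(yaw=-3.,th=.35):
    a=np.radians(yaw); n=np.array([-np.sin(th)*np.cos(a),-np.sin(th)*np.sin(a),np.cos(th)])
    y=np.array([-np.sin(a),np.cos(a),0]); z=-n; return np.column_stack([np.cross(y,z),y,z]),n
SPOT=np.array([.5842,.0318,.087])
E
python3 -c "
from h import *
q=imaging.camera_params('scene'); s=r.sense();E=s['ee_rot'];t=s['tcp_pos']
for L in (.04,.0755): print(L,proj(q,t+E[:,2]*L))
R,n=tilt(); print(n)
for d in (.07,.03): print(go(SPOT+n*(d+.0755),R))
"
```

```text
0.04 [141.12252512 197.28323097]
0.0755 [143.66356574 207.02950141]
[-0.34242788  0.01794588  0.93937271]
[-5.801, 7.514, 0.038, 0.842, -3.944, 4.943]
[-6.112, 7.372, 0.977, 0.842, -3.944, 4.943]
```

Request:
move_arm(motion=[-0.6,0.75,0,0.08,-0.4,0.5,1,-1.2,1.5,0,0.17,-0.8,1,1,-1.8,2.25,0,0.25,-1.2,1.5,1,-2.4,3,0,0.34,-1.6,2,1,-3,3.75,0,0.42,-2,2.5,1,-3.6,4.5,0,0.5,-2.4,3,1,-4.2,5.25,0,0.59,-2.8,3.5,1,-4.7,6,0.02,0.67,-3.2,4,1,-5.2,6.75,0.03,0.76,-3.6,4.5,1,-5.6,7.3,0.04,0.82,-3.8,4.8,1,-5.8,7.514,0.04,0.842,-3.944,4.943,1,-5.8,7.514,0.04,0.842,-3.944,4.943,1,-5.8,7.514,0.04,0.842,-3.944,4.943,1,-5.8,7.514,0.04,0.842,-3.944,4.943,1])

```text
time_s: 14.78
tcp_pos: [0.5339, 0.0338, 0.223]
ee_rot: [[-0.939, 0.053, 0.341], [0.049, 0.999, -0.019], [-0.341, -0.001, -0.94]]
wrist_force: [0.1, -0.5, -1.8]
gripper_width: 0.272
```

```bash
python3 -c "
from h import *
R,n=tilt(); s=r.sense(); print(s['tcp_pos'],s['wrist_force'])
for d in (.03,.015): print(go(SPOT+n*(d+.0755),R,s))
"
```

```text
[0.53391521 0.0338262  0.22303812] [ 0.12193158 -0.50889785 -1.75489284]
[-0.017, 0.016, 0.989, -0.008, -0.017, -0.003]
[-0.018, 0.016, 1.364, -0.008, -0.017, -0.003]
```

Request:
move_arm(motion=[-0.02,0.016,0.4,0,0,0,1,-0.02,0.016,0.8,0,0,0,1,-0.02,0.016,1.1,0,0,0,1,-0.02,0.016,1.3,0,0,0,1,-0.02,0.016,1.36,0,0,0,1,-0.02,0.016,1.36,0,0,0,1,-0.02,0.016,1.36,0,0,0,1])

```text
time_s: 15.37
tcp_pos: [0.5536, 0.0331, 0.1728]
ee_rot: [[-0.938, 0.053, 0.342], [0.05, 0.999, -0.019], [-0.342, -0.0, -0.94]]
wrist_force: [-0.4, -0.4, -1.7]
gripper_width: 0.275
```

```bash
python3 -c "
from h import *
s=r.sense();E=s['ee_rot'];t=s['tcp_pos'];tip=t+E[:,2]*.0755;print('tip',tip,s['wrist_force'])
for n in ('scene','top','wrist'):
  im=imaging.capture(n);p=imaging.camera_params(n);print(n,'tip',proj(p,tip),'spot',proj(p,SPOT))
  u=proj(p,SPOT).astype(int);x0=max(u[0]-40,0);y0=max(u[1]-40,0);print(x0,y0)
  cv2.imwrite(f'pics/{n}8.png',cv2.resize(im[y0:y0+75,x0:x0+80],None,fx=8,fy=8,interpolation=cv2.INTER_CUBIC))
cv2.imwrite('pics/wrist8f.png',im)
"
```

```text
tip [0.57942637 0.03166579 0.10185673] [-0.44797473 -0.35828938 -1.68373428]
scene tip [295.23817873 196.78367228] spot [295.97858957 201.56312291]
255 161
top tip [219.89175458 173.50423083] spot [220.09726876 172.42166328]
180 132
wrist tip [258.51240896 184.54243708] spot [258.93403838 179.00295896]
218 139
```

View pics/scene8.png

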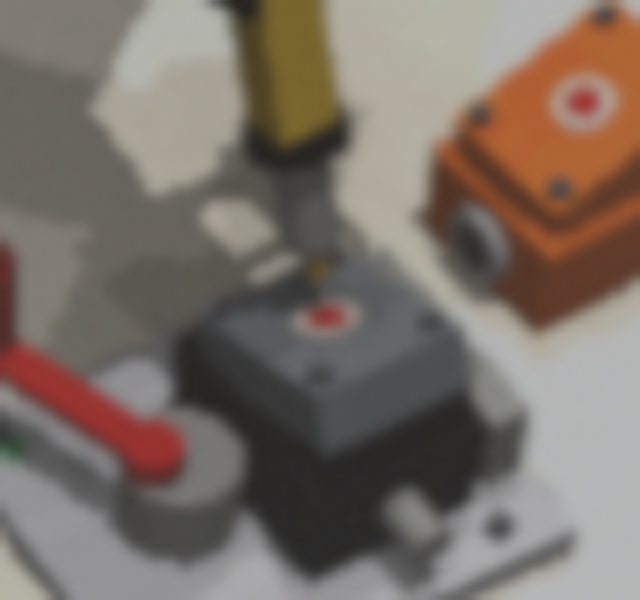

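View pics/top8.png

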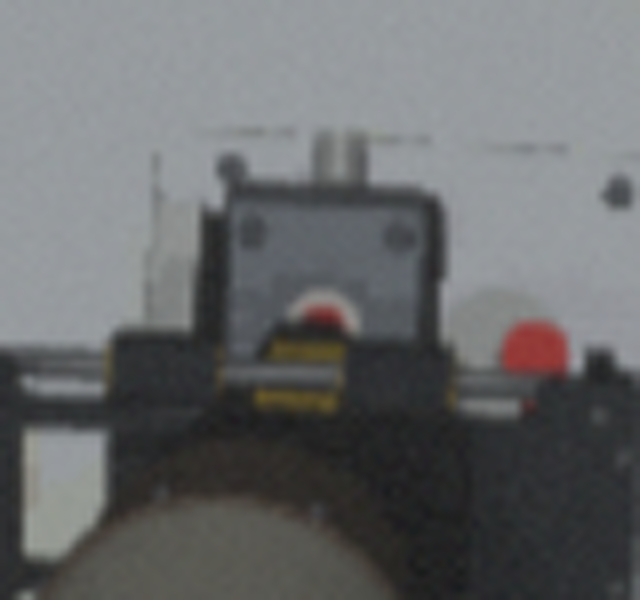

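View pics/wrist8f.png

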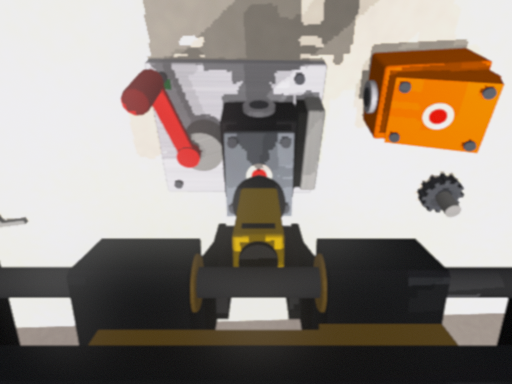

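Request:
move_arm(motion=[0,0,0.1,0,0,0,1,0,0,0.2,0,0,0,1,0,0,0.27,0,0,0,1,0,0,0.3,0,0,0,1,0,0,0.3,0,0,0,1,0,0,0.3,0,0,0,1])

```text
time_s: 16.02
tcp_pos: [0.5577, 0.0333, 0.1617]
ee_rot: [[-0.938, 0.053, 0.342], [0.05, 0.999, -0.018], [-0.343, -0.0, -0.939]]
wrist_force: [-0.3, 0.2, -2.0]
gripper_width: 0.275
```

```bash
cat > look.py <<'E'
from h import *
import sys
k=sys.argv[1]
s=r.sense();E=s['ee_rot'];t=s['tcp_pos'];tip=t+E[:,2]*.0755;R,n=tilt()
print('tip',tip,'dist along n',(tip-SPOT)@n,'lateral',R.T@(tip-SPOT),'F.n',s['wrist_force']@n,s['wrist_force'],s['gripper_width'])
for nm in ('scene','wrist'):
  im=imaging.capture(nm);p=imaging.camera_params(nm);u=proj(p,SPOT).astype(int);x0=u[0]-25;y0=u[1]-28;print(nm,x0,y0,proj(p,tip),proj(p,SPOT))
  cv2.imwrite(f'pics/{nm}{k}.png',cv2.resize(im[y0:y0+45,x0:x0+50],None,fx=12,fy=12,interpolation=cv2.INTER_CUBIC))
E
python3 look.py 9
```

```text
tip [0.58352021 0.03192137 0.09072883] dist along n 0.00373771488584127 lateral [-6.34943783e-04  8.56258309e-05 -3.73771489e-03] F.n -1.7553812842456007 [-0.28536333  0.20437746 -1.97660136] 0.2747382917092907
scene 270 173 [295.95594793 200.46385237] [295.97858957 201.56312291]
wrist 233 154 [258.99989551 184.4670275 ] [258.89209936 182.54198503]
```

View pics/scene9.png

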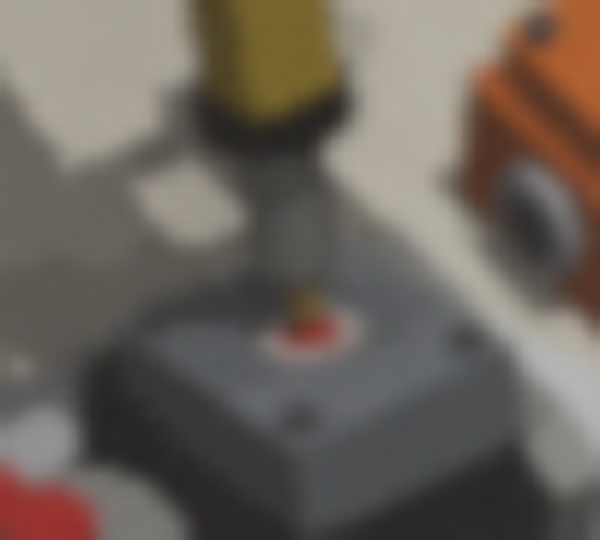

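View pics/wrist9.png

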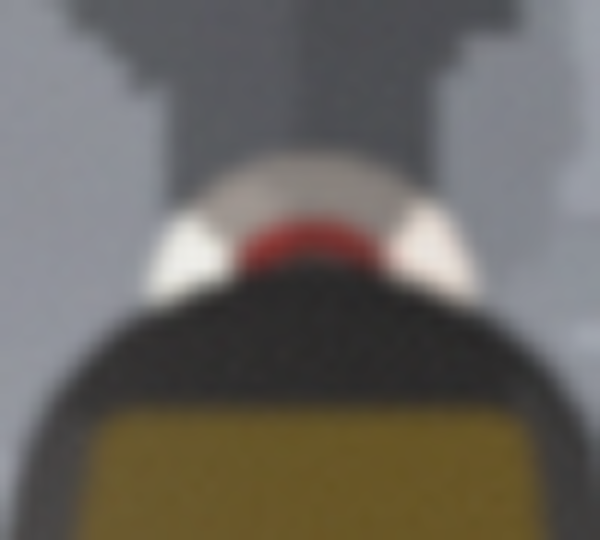

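Request:
move_arm(motion=[0,0,0.04,0,0,0,1,0,0,0.08,0,0,0,1,0,0,0.12,0,0,0,1,0,0,0.12,0,0,0,1,0,0,0.12,0,0,0,1])

```text
time_s: 16.53
tcp_pos: [0.5597, 0.0334, 0.1577]
ee_rot: [[-0.938, 0.053, 0.343], [0.049, 0.999, -0.018], [-0.344, 0.0, -0.939]]
wrist_force: [-1.5, 0.3, 1.2]
gripper_width: 0.268
```

```bash
python3 look.py 10
```

```text
tip [0.58559549 0.03202632 0.08681727] dist along n -0.0006454407351271064 lateral [-0.00123531  0.00029905  0.00064544] F.n 1.6184513262882776 [-1.54577679  0.26412772  1.15438126] 0.26752964015369024
scene 270 173 [296.35415491 201.89154781] [295.97858957 201.56312291]
wrist 233 155 [259.12453544 184.85022579] [258.77353571 183.65905306]
```

View pics/scene10.png

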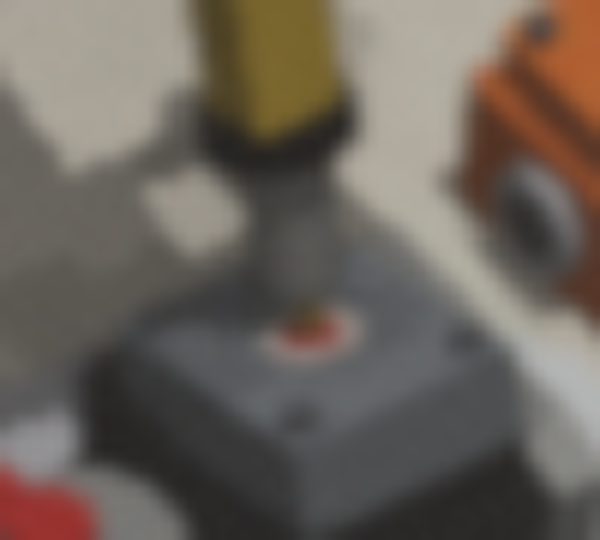

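Request:
move_arm(motion=[0,0,0,0,0,0,1,0,0,0,0,0,0,1])

```text
time_s: 16.8
tcp_pos: [0.5596, 0.0334, 0.1579]
ee_rot: [[-0.938, 0.053, 0.343], [0.05, 0.999, -0.018], [-0.344, 0.0, -0.939]]
wrist_force: [-1.3, 0.7, 0.8]
gripper_width: 0.274
```

Request:
move_arm(motion=[0,0,0,0,0,0,1,0,0,0,0,0,0,1])

```text
time_s: 16.97
tcp_pos: [0.5596, 0.0334, 0.1579]
ee_rot: [[-0.938, 0.053, 0.343], [0.05, 0.999, -0.018], [-0.344, 0.0, -0.939]]
wrist_force: [-1.4, -0.4, 0.3]
gripper_width: 0.278
```

Request:
move_arm(motion=[0,0,0,0,0,0,1,0,0,0,0,0,0,1])

```text
time_s: 17.13
tcp_pos: [0.5596, 0.0334, 0.158]
ee_rot: [[-0.938, 0.053, 0.343], [0.05, 0.999, -0.018], [-0.344, 0.0, -0.939]]
wrist_force: [-1.2, -0.7, 1.0]
gripper_width: 0.271
```

```bash
python3 - <<'E'
from h import *
R,n=tilt();F=[]
for i in range(12):
  imaging.capture('top'); F.append(r.sense()['wrist_force'])
F=np.array(F);print((F@n).round(2),F.mean(0));s=r.sense();tip=s['tcp_pos']+s['ee_rot'][:,2]*.0755;print(R.T@(tip-SPOT))
E
```

```text
[0.17 0.48 0.18 0.71 1.27 0.21 0.83 0.74 1.43 0.54 0.85 1.37] [-1.14187925  0.093211    0.36065545]
[-0.00127346  0.000301    0.00041868]
```

Request:
move_arm(motion=[0,0,0.03,0,0,0,1,0,0,0.06,0,0,0,1,0,0,0.08,0,0,0,1,0,0,0.08,0,0,0,1,0,0,0.08,0,0,0,1])

```text
time_s: 18.15
tcp_pos: [0.5608, 0.0333, 0.1549]
ee_rot: [[-0.938, 0.053, 0.343], [0.05, 0.999, -0.018], [-0.344, 0.0, -0.939]]
wrist_force: [-2.4, 0.2, 1.4]
gripper_width: 0.274
```

```bash
cat > avg.py <<'E'
from h import *
R,n=tilt();F=[];D=[]
for i in range(16):
  imaging.capture('top'); s=r.sense();F.append(s['wrist_force']);D.append(R.T@(s['tcp_pos']+s['ee_rot'][:,2]*.0755-SPOT))
F=np.array(F);print('F.n',(F@n).mean().round(2),F.mean(0).round(2),'D',np.mean(D,0)*1e3,'ang',np.degrees(np.arccos(min(1,-s['ee_rot'][:,2]@n))),s['gripper_width'],s['time_s'])
E
python3 avg.py; python3 look.py 11
```

```text
F.n 1.59 [-1.36  0.09  1.19] D [-1.31785241  0.30362157  3.59270904] ang 0.06218088826238154 0.2747092436291229 18.95
tip [0.58668944 0.03197888 0.08405468] dist along n -0.0036159913678472082 lateral [-0.00131657  0.00030892  0.00361599] F.n 1.3473667729319905 [-1.11484815  0.50004906  1.01837945] 0.2747092436291229
scene 270 173 [296.515495   202.83125762] [295.97858957 201.56312291]
wrist 233 156 [259.11857055 184.84660915] [258.76143046 184.54649848]
```

View pics/scene11.png

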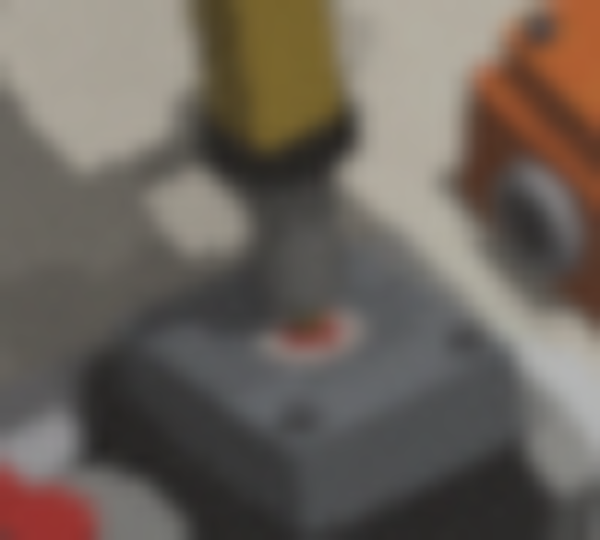

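Request:
move_arm(motion=[0,0,0.02,0,0,0,1,0,0,0.02,0,0,0,1,0,0,0.02,0,0,0,1,0,0,0.02,0,0,0,1,0,0,0.02,0,0,0,1,0,0,0.02,0,0,0,1])

```text
time_s: 19.55
tcp_pos: [0.561, 0.0333, 0.1542]
ee_rot: [[-0.938, 0.053, 0.343], [0.05, 0.999, -0.018], [-0.344, 0.0, -0.939]]
wrist_force: [-2.1, 0.0, 2.4]
gripper_width: 0.275
```

```bash
python3 avg.py; python3 - <<'E'
from h import *
im=imaging.capture('wrist');cv2.imwrite('pics/w12.png',im)
im=imaging.capture('scene');cv2.imwrite('pics/s12.png',cv2.resize(im[110:260,190:390],None,fx=4,fy=4))
E
```

```text
F.n 1.95 [-1.65  0.42  1.47] D [-1.30175698  0.30311024  4.41738332] ang 0.05945274079453586 0.2733619504171032 20.35
```

View pics/s12.png

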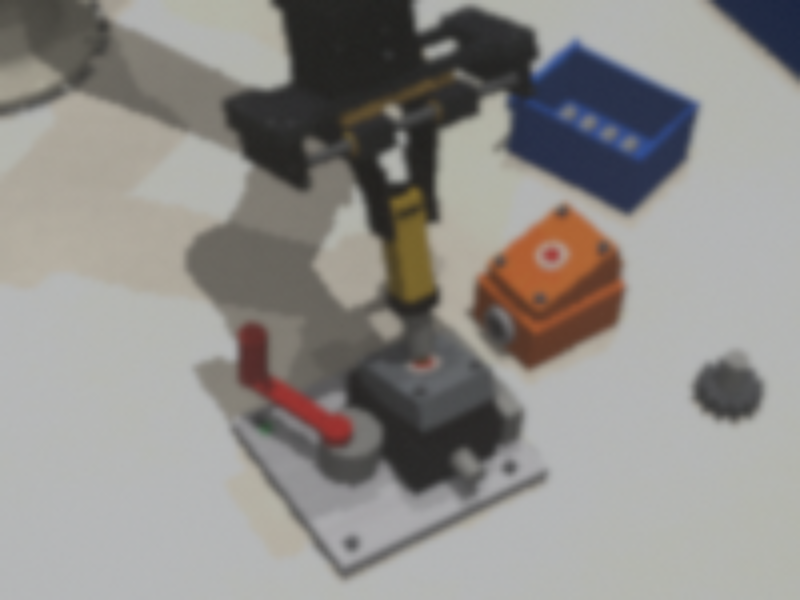

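View pics/w12.png

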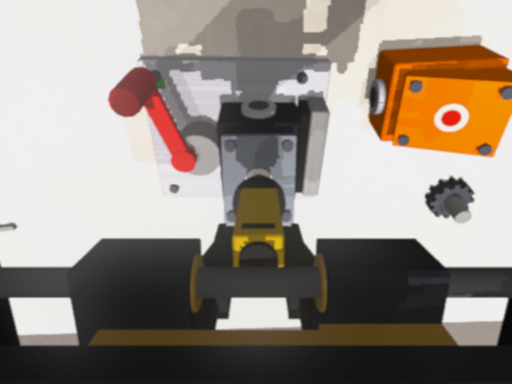

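```bash
python3 -c "
from station import r
print(r.finish_job())"
```

```text
the job is handed in; nothing more can be done
None
```

I locked the clamp lever, lifted the large probe out of its stand, and handed the job in with its tip pressed on the red spot. The run ended at about 20 s of the 64 s allowed. No verdict was reported.

- **Clamp:** I gripped the knob and swung the lever until it stopped advancing. Its last measured angle before the final push was about 1.23 rad. The later pictures show it near the stop, with the cam against the housing. I could not measure the cam's force directly.
- **Probe push:** Weight-corrected wrist force is about 3.4 N, which means the tip is about 4.8 mm in. The arm's position gives about 4.4 mm, so the two agree near halfway.
- **Angle:** The tool axis is about 0.06° off the cover normal I worked out from the measured housing direction.
- **Tip on the spot:** I estimate the tip is within about 1.5–2 mm of the centre. The cameras disagreed by about 2 mm, inside the 7 mm tolerance.

**First knob grasp missed:** The fingertips turned out to end about 35 mm short of the stated tool point. My first close shut just above the knob, so I lowered gently until the fingers touched it (about 10 N) to find the real length. I corrected every later move for this. The pictures of the probe tip agreed with the correction.

The bin and gear looked untouched in the last pictures. The hex key was only partly in view there, but I never went near it.

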